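Open the purge valve two graduations past its lost motion

TASK

Open the valve that has the round four-spoked handwheel by turning its wheel anticlockwise (seen from above) until its pointer has moved two graduations, that is 40 degrees, from the closed mark where it stands now. The wheel is loose on its stem and turns some way before the stem follows, so take up that lost motion first and count only what the pointer moves; do not overshoot by as much as another graduation, leave the valve with the straight bar handle shut, and let go of the wheel.

Things in the scene. Friction and masses are not known exactly. Their poses are not given: they have to be found in the camera images.
- gate_wheel_center (a point): Centre of the grey round four-spoked handwheel on the valve to open, halfway up its rim, 105 mm above the worktop. Wheel 58 mm across outside, rim a round bar 12 mm thick, hub top at 117 mm. Turns about the vertical here without rising; can be gripped from above across its diameter at any yaw. Before the stem follows it runs free by an unknown 3 to 43 degrees; then takes 0.25 N m.
- gate_stem (a joint): Angle of this valve's stem and pointer, rad: 0 closed (the start, pointer on the first mark), growing anticlockwise seen from above, 0.35 a graduation, stop at 1.40. Does not show the wheel's free turning. Stem and wheel stay where they are released.
- gate_tip (a point): Tip of this valve's black pointer, 54 mm from the stem axis, 61 mm above the worktop; moves with the stem over a fixed aluminium plate 132 mm across (top at 56 mm), which has five black marks 20 degrees apart on the side roughly facing the robot. The valve is fixed to the worktop by a 100 x 90 mm foot plate.
- bleed_stem (a joint): Angle of the other valve's stem, rad, 0 shut (the start). It has the same body, plate and pointer, but a straight grey bar 66 mm long and 12 mm thick in place of the wheel, same height; it stays shut. The valves are at least 190 mm apart, either one on the left. A microscope stands behind: eyepieces 0.3 m up reach to x = 0.59 at y = 0 to 0.1.
There are look-alikes about, which are no part of the job. What is shaped like the part that bears gate_wheel_center but orange is not meant.

How it is judged:
By the outcome, as a careful person would: the job done as asked, in the order asked, and still so for the second after the job is handed in, with the robot touching nothing.
It also fails if it takes over 35 s, if anything falls off the work surface, if the arm or the gripper's body presses on something with over 40 N, if the wrist force passes 120 N, or if a joint passes its speed limit or range.

ROBOT

A 7-joint arm with a two-finger parallel gripper is mounted at the origin on a cart in front of the work surface, level with it; the furniture and walls round the work are solid. World frame = base frame: x ahead of the robot, y to its left, z up, the work surface at z = 0. Lengths are in m, angles in rad, forces in N, time in s.
With the tool pointing down it reaches from about 0.35 to 0.9 m from the base axis. Payload 8.1 kg.
Tool frame: the origin (TCP) lies at the centre of the arm's flange, where the gripper is bolted on; the fingertips stand 178 mm ahead of it and the grasp point (between the pads) lies 159 mm ahead of it; z points along the fingers, y is the line along which they close (so a half turn about z gives the same grasp; the last joint's range is limited). The gripper opens to 92 mm and grips with 3 to 60 N. Pads are 19 mm wide; open, the fingers measure 130 mm over their backs; the gripper's body (75 mm by 190 mm) begins 47 mm behind the grasp point.
Start: joints at [1.015, 0.434, 0.025, 1.573, -0.012, 1.134, -0.075], TCP at [0.273, -0.562, 0.405] pointing down, gripper open.
Joint ranges: [-2.62, 2.62], [-0.44, 2.09], [-1.27, 1.32], [0.08, 2.57], [-1.32, 4.46], [0.12, 2], [-2.74, 2.74]. Speed limits (rad/s): [2.22, 2.22, 3.01, 3.01, 3.14, 3.14, 3.14].

INTERFACE

Orientations are given as a rotation vector (axis times angle).
In Python, from cell import arm gives the robot as it stands. The module is installed in compiled form; this text tells all that it offers.
- The arm moves only by the shell command python3 -m inch 'ROWS' [FORCE]. ROWS is text: rows parted by semicolons, each of 5 numbers parted by spaces: the shift along the tool's x, y, z in m, then the turn about the tool's z in rad, then the finger opening in m, from 0 to 0.0918. In form: x y z roll fingers; .... A call has 1 to 5 rows; each row is the pose to reach, as a shift and turn from the pose commanded when the call began, along the tool's axes at that moment; what a row does not reach only later rows make up. A row lasts 1/10 s, in which the tool goes at most 50 mm and 8.59 degrees, less where a joint would pass 70% of its speed; a pose out of reach is approached as far as the arm can. A call with a gripper value outside its range is refused whole. The fingers move at their own pace and stop on an object; FORCE is the grip in N (left out, the last holds). Time passes only in rows, so rows that repeat a pose let the fingers close. It gives the time, the measured TCP pose, the force, the opening and the grip force at its end, in the units of the state.
- arm.observe(): the state, without advancing time (a new reading comes with each control period).
- arm.get_image(name): name is "scene" or "top" or "wrist"; returns the picture (480x640x3 uint8, red, green, blue); there is no depth.
- arm.get_calibration(name): a dict with "intrinsics" (3x3 intrinsics, pixels), "pose" (4x4, takes a point from camera to world coordinates). Camera axes: x right, y up, looking along -z (the intrinsics and any distortion apply to the point x, -y, -z); pixel columns grow to the right and rows downward; lengths in m; the calibration is good to about 2 mm. A picture is of the moment at which its call begins: read the wrist's pose just before it. get_calibration takes no time and is no camera call; for the wrist camera it gives the pose at the moment of the call.
- arm.sign_off(): hands the job in; it is judged then, once.
Trained networks look in the newest picture that a camera, given by its name, has taken for a name from the list of things; names that differ only in an ending like _2 or _b are one class to them, and where a whole thing is asked for, a point or a joint stands for the part that bears it (a point fixed in the world has none). Each returns a list of dicts, best first, with "conf" (0 to 1); they miss things now and then, are a little off and sometimes report something else, mostly with a low value. They report only what shows in the picture. A call takes as long as a camera call. They do not tell look-alikes from the thing itself.
- arm.look_for(camera, query): "point" ([row, column] in pixels, amid what is visible of it).
- arm.silhouettes(camera, query): "region" (480x640 bool, what is visible of it) and "point" ([row, column] in pixels, amid what is visible of it).
- arm.place_of(camera, query): "point" ([row, column] in pixels: a listed point, or the origin of a listed thing).
The state is a dict: "clock": time; "joints": joint angles; "dq": joint speeds; "joint_efforts": joint torques, N m; "position": TCP position; "ee_rot": TCP orientation; "force": force on the tool from outside, world axes, zero at the start; "ft_torque": the same for the moment, N m; "width": opening from 0.0 (shut) to 1.0 (fully open); "gripper_force": force on a finger pad.
Only numpy, scipy, OpenCV 4.12 (cv2) and the standard library are available. Lean on these libraries where they do the work, as an engineer would, in place of code of your own. Each camera call takes 0.05 s, during which the arm holds its last target. There are 200 camera calls.

## Working session

There is one attempt and no reset: what is moved stays moved. The work goes in short steps, Python scripts to look and compute and a shell command to move; the robot and the scene stay as the last step left them, time stands still between calls to the robot, and variables do not carry over. Pictures are saved under pics/ and viewed, at most 10 in all, crops included, and the job is handed in when it is done.

```bash
mkdir -p pics; cat > h.py <<'E'
import numpy as np, cv2
from cell import arm
from scipy.spatial.transform import Rotation as R
def ray(cal,rc,z):
    K=np.array(cal["intrinsics"]);P=np.array(cal["pose"])
    d=np.linalg.inv(K)@[rc[1],rc[0],1]; d=P[:3,:3]@[d[0],-d[1],-d[2]]
    o=P[:3,3]; return o+d*(z-o[2])/d[2]
def proj(cal,p):
    K=np.array(cal["intrinsics"]);P=np.array(cal["pose"])
    c=P[:3,:3].T@(np.array(p)-P[:3,3]); u=K@[c[0],-c[1],-c[2]]; return u[1]/u[2],u[0]/u[2]
E
python3 - <<'E'
from h import *
s=arm.observe();print(s["clock"],s["position"],s["ee_rot"],s["width"])
print(R.from_rotvec(s["ee_rot"]).as_matrix().round(3))
ims=[]
for c in("scene","top"):
    im=arm.get_image(c);cal=arm.get_calibration(c);print(c,{k:v for k,v in cal.items() if k not in("pose",)})
    print(np.array(cal["pose"]).round(3))
    cv2.imwrite(f"pics/{c}0.png",im[:,:,::-1])
    for q,z in(("gate_wheel_center",.105),("gate_tip",.061)):
        for d in arm.place_of(c,q)[:4]: print(c,q,round(d["conf"],2),np.round(d["point"]),ray(cal,d["point"],z).round(4))
E
```

```text
0.0 [ 0.27328283 -0.56182907  0.40391962] [-3.05994565e+00 -7.04715098e-01  8.07536016e-04] 1.0016619475303614
[[ 0.899  0.437 -0.001]
 [ 0.437 -0.899  0.001]
 [-0.    -0.002 -1.   ]]
scene {'intrinsics': array([[542.90122978,   0.        , 321.8182976 ],
       [  0.        , 542.90122978, 242.08195451],
       [  0.        ,   0.        ,   1.        ]])}
[[ 0.881  0.283 -0.379  0.045]
 [-0.473  0.507 -0.721 -1.114]
 [-0.012  0.814  0.58   0.782]
 [ 0.     0.     0.     1.   ]]
scene gate_wheel_center 0.83 [251. 307.] [ 0.4448 -0.2873  0.105 ]
scene gate_wheel_center 0.79 [282. 411.] [ 0.574  -0.4763  0.105 ]
scene gate_wheel_center 0.68 [371. 420.] [ 0.4553 -0.6653  0.105 ]
scene gate_tip 0.91 [386. 385.] [ 0.4113 -0.6347  0.061 ]
scene gate_tip 0.86 [300. 380.] [ 0.5223 -0.449   0.061 ]
top {'intrinsics': array([[441.48690164,   0.        , 320.61559755],
       [  0.        , 441.48690164, 234.77352301],
       [  0.        ,   0.        ,   1.        ]])}
[[-0.013  0.983 -0.181  0.306]
 [-1.    -0.013  0.    -0.275]
 [-0.002  0.181  0.984  0.994]
 [ 0.     0.     0.     1.   ]]
top gate_wheel_center 0.95 [241. 510.] [ 0.4508 -0.6624  0.105 ]
top gate_wheel_center 0.92 [248. 324.] [ 0.4424 -0.2826  0.105 ]
top gate_tip 0.8 [270. 310.] [ 0.4023 -0.2508  0.061 ]
top gate_tip 0.78 [265. 491.] [ 0.4078 -0.6357  0.061 ]
top gate_tip 0.67 [210. 401.] [ 0.5302 -0.4496  0.061 ]
```

View pics/scene0.png

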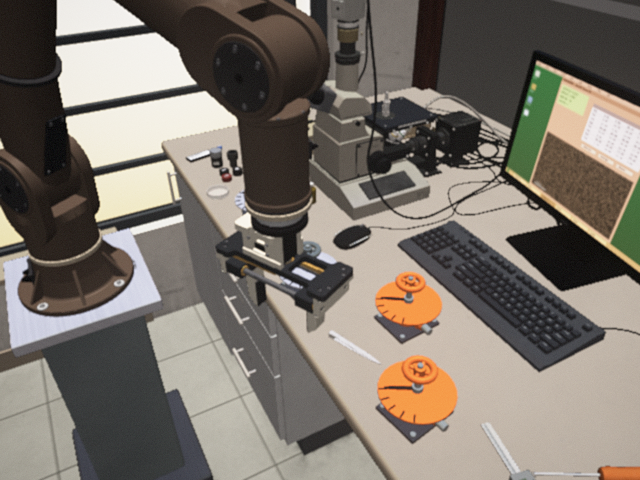

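View pics/top0.png

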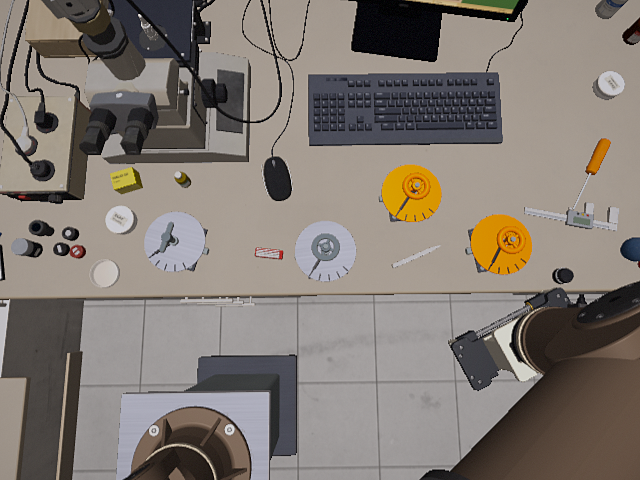

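The grey four-spoked wheel is at top-view (248,324), or about (0.444, -0.285), with its pointer running to (270,310). The bar valve is at (240,170), and both orange wheels are look-alikes. I'll move to hover over the grey wheel.

```bash
python3 -m inch '0.04 -0.025 0 0 0.0918;0.08 -0.05 0 0 0.0918;0.12 -0.075 0 0 0.0918;0.16 -0.1 0 0 0.0918;0.2 -0.125 0 0 0.0918'
python3 -m inch '0.037 -0.025 0 0 0.0918;0.06 -0.04 0 0 0.0918;0.074 -0.05 0 0 0.0918;0.074 -0.05 0 0 0.0918'
python3 - <<'E'
from h import *
s=arm.observe();print(s["clock"],s["position"],s["joints"])
for c in("wrist",):
    cal=arm.get_calibration(c);im=arm.get_image(c);print(np.array(cal["pose"]).round(3))
    cv2.imwrite(f"pics/{c}1.png",im[:,:,::-1])
    for q,z in(("gate_wheel_center",.105),("gate_tip",.061)):
        for d in arm.place_of(c,q)[:4]: print(c,q,round(d["conf"],2),np.round(d["point"]),ray(cal,d["point"],z).round(4))
E
```

```text
clock: 0.8
position: [0.3992, -0.3604, 0.4049]
ee_rot: [3.061, 0.705, 0.0]
force: [1.3, -0.7, -0.4]
width: 0.996
gripper_force: 0.0
clock: 1.2
position: [0.4447, -0.2821, 0.4048]
ee_rot: [-3.059, -0.712, -0.001]
force: [0.2, -0.7, 0.2]
width: 0.999
gripper_force: 0.0
1.2 [ 0.44469087 -0.28214185  0.40484782] [ 0.54868761  0.28146646 -0.10651408  1.80436867  0.03255925  1.05722982
 -0.68296812]
[[ 0.441  0.87   0.22   0.503]
 [-0.897  0.428  0.107 -0.253]
 [-0.001 -0.244  0.97   0.384]
 [ 0.     0.     0.     1.   ]]
wrist gate_wheel_center 0.81 [186. 626.] [ 0.573  -0.4762  0.105 ]
wrist gate_wheel_center 0.65 [224. 324.] [ 0.4454 -0.2846  0.105 ]
wrist gate_tip 0.84 [242. 273.] [ 0.4007 -0.2543  0.061 ]
wrist gate_tip 0.59 [207. 526.] [ 0.5293 -0.4433  0.061 ]
```

View pics/wrist1.png

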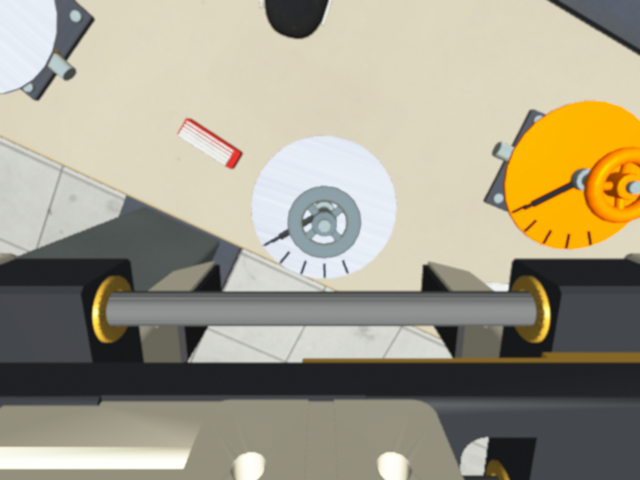

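The wrist view shows the grey wheel hub at (224,324) and the pointer tip at (242,268), which agrees with the estimate. I'll roll so that the camera faces the pointer side and leaves range to turn anticlockwise.

```bash
python3 -m inch '-0.001 0.003 0 0.15 0.0918;-0.001 0.003 0 0.3 0.0918;-0.001 0.003 0 0.45 0.0918;-0.001 0.003 0 0.6 0.0918;-0.001 0.003 0 0.75 0.0918' >/dev/null
python3 -m inch '0 0 0 0.15 0.0918;0 0 0 0.3 0.0918;0 0 0 0.45 0.0918;0 0 0 0.6 0.0918;0 0 0 0.75 0.0918' >/dev/null
python3 -m inch '0 0 0.015 0.15 0.0918;0 0 0.03 0.3 0.0918;0 0 0.045 0.45 0.0918;0 0 0.06 0.6 0.0918;0 0 0.07 0.75 0.0918' 
python3 -m inch '0 0 0 0.15 0.0918;0 0 0 0.3 0.0918;0 0 0 0.45 0.0918;0 0 0 0.6 0.0918;0 0 0 0.75 0.0918'
python3 -m inch '0 0 0 0.15 0.0918;0 0 0 0.2 0.0918;0 0 0 0.2 0.0918;0 0 0 0.2 0.0918'
python3 - <<'E'
from h import *
s=arm.observe();print(s["clock"],s["position"],s["joints"]);print(R.from_rotvec(s["ee_rot"]).as_matrix().round(3))
for c in("wrist",):
    cal=arm.get_calibration(c);im=arm.get_image(c)
    cv2.imwrite(f"pics/{c}2.png",im[:,:,::-1])
    for q,z in(("gate_wheel_center",.105),("gate_tip",.061)):
        for d in arm.place_of(c,q)[:4]: print(c,q,round(d["conf"],2),np.round(d["point"]),ray(cal,d["point"],z).round(4))
E
```

```text
clock: 2.85
position: [0.4425, -0.2895, 0.3338]
ee_rot: [1.949, -2.463, -0.001]
force: [-0.9, 0.0, -0.2]
width: 1.003
gripper_force: 0.0
clock: 3.35
position: [0.4441, -0.2882, 0.3344]
ee_rot: [-1.06, 2.955, 0.0]
force: [-107.1, -111.2, 65.2]
width: 1.001
gripper_force: 0.0
clock: 3.75
position: [0.4252, -0.3128, 0.3025]
ee_rot: [-0.804, 3.0, 0.02]
force: [-0.1, -0.7, 1.5]
width: 0.999
gripper_force: 0.0
3.75 [ 0.42518728 -0.31277949  0.30248348] [-0.27081009  0.75180348  1.31792854  1.99671864 -0.87574277  1.11334504
 -2.74115411]
[[-0.865 -0.5    0.031]
 [-0.5    0.866  0.022]
 [-0.038  0.004 -0.999]]
wrist gate_wheel_center 0.76 [316. 348.] [ 0.4466 -0.283   0.105 ]
wrist gate_tip 0.68 [244. 420.] [ 0.4012 -0.254   0.061 ]
wrist gate_tip 0.27 [316. 352.] [ 0.4648 -0.2648  0.061 ]
```

View pics/wrist2.png

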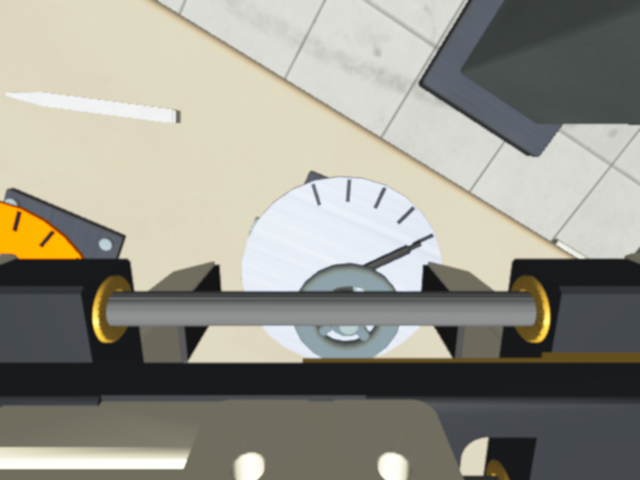

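The roll ran into joint 7's limit: on this arm, anticlockwise turning raises joint 7. The reading at that point was about 167 N, so I'm backing out carefully. I'll unwind upward first.

```bash
python3 -m inch '0 0 -0.02 -0.1 0.0918;0 0 -0.03 -0.2 0.0918;0 0 -0.03 -0.3 0.0918;0 0 -0.03 -0.4 0.0918'
python3 - <<'E'
from h import *
s=arm.observe();print(s["clock"],s["position"],s["joints"].round(3));print(R.from_rotvec(s["ee_rot"]).as_matrix().round(3), s["ft_torque"])
E
```

```text
clock: 4.3
position: [0.425, -0.3125, 0.3331]
ee_rot: [-1.391, 2.773, 0.008]
force: [0.7, -0.4, 0.3]
width: 1.002
gripper_force: 0.0
4.3 [ 0.42504537 -0.31253634  0.33308276] [-0.271  0.638  1.258  1.965 -0.743  1.086 -2.462]
[[-0.597 -0.801  0.033]
 [-0.801  0.598  0.022]
 [-0.038 -0.013 -0.999]] [ 0.09290916 -0.08438314  0.04328035]
```

```bash
R='0 0 0 -0.15 0.0918;0 0 0 -0.3 0.0918;0 0 0 -0.45 0.0918;0 0 0 -0.6 0.0918;0 0 0 -0.75 0.0918'
python3 -m inch '0 0 0 -0.15 0.0918;0 0 0 -0.3 0.0918;0 0 0 -0.45 0.0918;0 0 0 -0.6 0.0918;0 0 0 -0.75 0.0918' | grep -E "pos|rot|force:"
python3 -c "
from h import *
s=arm.observe();print(s['clock'],s['joints'].round(3))"
python3 -m inch '0 0 0 -0.15 0.0918;0 0 0 -0.3 0.0918;0 0 0 -0.45 0.0918;0 0 0 -0.6 0.0918;0 0 0 -0.75 0.0918'| grep -E "pos|rot|force:"
python3 -c "
from h import *
s=arm.observe();print(s['clock'],s['joints'].round(3))"
```

```text
position: [0.4249, -0.3125, 0.3329]
ee_rot: [-2.313, 2.069, -0.015]
force: [0.6, 0.3, 1.3]
gripper_force: 0.0
4.8 [-0.185  0.519  1.053  1.961 -0.593  0.987 -1.873]
position: [0.4249, -0.3125, 0.3329]
ee_rot: [-2.915, 1.081, -0.036]
force: [0.1, -0.0, 0.5]
gripper_force: 0.0
5.3 [-0.063  0.438  0.838  1.953 -0.455  0.927 -1.273]
```

```bash

python3 -m inch '0 0 0 -0.15 0.0918;0 0 0 -0.3 0.0918;0 0 0 -0.45 0.0918;0 0 0 -0.6 0.0918;0 0 0 -0.75 0.0918' | grep -E "force:"
python3 -m inch '0 0 0 -0.15 0.0918;0 0 0 -0.3 0.0918;0 0 0 -0.45 0.0918;0 0 0 -0.6 0.0918;0 0 0 -0.75 0.0918' | grep -E "force:"
python3 -m inch '0 0 0 -0.15 0.0918;0 0 0 -0.3 0.0918;0 0 0 -0.45 0.0918;0 0 0 -0.6 0.0918;0 0 0 -0.75 0.0918' | grep -E "pos|rot|force:"
python3 -m inch '0 0 0 -0.15 0.0918;0 0 0 -0.3 0.0918;0 0 0 -0.45 0.0918;0 0 0 -0.55 0.0918;0 0 0 -0.55 0.0918'| grep -E "pos|rot|force:"
cat > m.py <<'E'
from h import *
import sys
s=arm.observe();M=R.from_rotvec(s["ee_rot"]).as_matrix();g=s["position"]+.159*M[:,2]
print(s["clock"],"j",s["joints"].round(3),"zax",M[:,2].round(3),"bearing",np.degrees(np.arctan2(M[1,0],M[0,0])).round(1),"grasp",g.round(4))
W=np.array([.4455,-.2845,.105]);print("shift tool",(M.T@(W-g)).round(4))
cal=arm.get_calibration("wrist");im=arm.get_image("wrist")
cv2.imwrite(f"pics/{sys.argv[1]}.png",im[:,:,::-1])
for q,z in(("gate_wheel_center",.105),("gate_tip",.061)):
    for d in arm.place_of("wrist",q)[:3]:
        p=ray(cal,d["point"],z);v=p-W;print(q,round(d["conf"],2),np.round(d["point"]),p.round(4),"ang",np.degrees(np.arctan2(v[1],v[0])).round(1))
E
python3 m.py w3
```

```text
force: [-0.3, -0.8, 0.2]
gripper_force: 0.0
force: [0.1, -0.9, -0.8]
gripper_force: 0.0
position: [0.4248, -0.3126, 0.333]
ee_rot: [2.25, 2.181, 0.06]
force: [0.4, -0.6, 0.4]
gripper_force: 0.0
position: [0.4248, -0.3128, 0.3329]
ee_rot: [1.575, 2.698, 0.055]
force: [-0.6, 0.2, -0.6]
gripper_force: 0.0
7.3 j [ 0.447  0.348  0.129  1.915 -0.104  0.868  1.149] zax [ 0.032  0.022 -0.999] bearing 119.4 grasp [ 0.4299 -0.3093  0.174 ]
shift tool [0.0138 0.0231 0.07  ]
gate_wheel_center 0.87 [229. 366.] [ 0.448  -0.2834  0.105 ] ang 24.2
gate_tip 0.55 [143. 317.] [ 0.4008 -0.255   0.061 ] ang 146.6
```

View pics/w3.png

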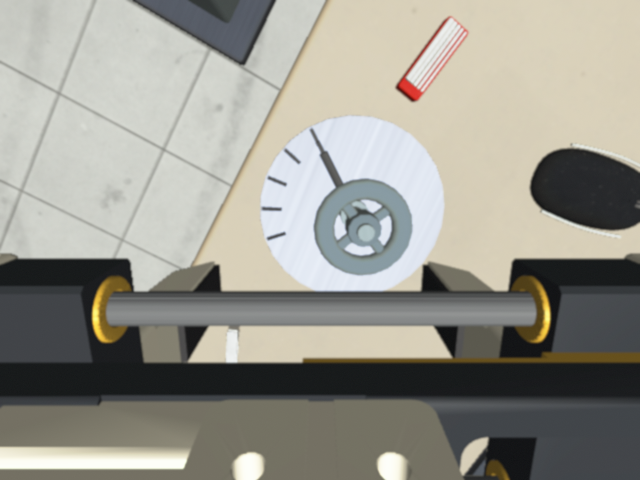

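The pointer is on the first mark at (130,315), with the other marks running anticlockwise at (156,292), (181,277), (208,271) and (236,276). The hub is at (229,366). I'll centre over it, descend and grip.

```bash

python3 -m inch '0.014 0.024 0 0 0.0918;0.014 0.024 0.03 0 0.0918;0.014 0.024 0.055 0 0.0918;0.014 0.024 0.07 0 0.0918;0.014 0.024 0.07 0 0.0918' | grep -E "pos|force:"
python3 -m inch '0 0 0 0 0.05;0 0 0 0 0.05;0 0 0 0 0.05;0 0 0 0 0.05;0 0 0 0 0.05' 40
python3 m.py w4
```

```text
position: [0.4404, -0.2863, 0.2613]
force: [0.1, 0.9, 0.1]
gripper_force: 0.0
clock: 8.45
position: [0.4412, -0.2869, 0.2635]
ee_rot: [1.578, 2.697, 0.056]
force: [5.1, 4.1, -0.1]
width: 0.611
gripper_force: 30.9
8.45 j [ 0.41   0.44   0.104  1.984 -0.123  0.705  1.108] zax [ 0.032  0.022 -0.999] bearing 119.3 grasp [ 0.4464 -0.2834  0.1046]
shift tool [-0.0006 -0.0013 -0.0004]
gate_wheel_center 0.85 [305. 323.] [ 0.4473 -0.2837  0.105 ] ang 24.1
gate_tip 0.73 [176. 267.] [ 0.4015 -0.2548  0.061 ] ang 145.9
```

```bash

python3 -m inch '0 0 0 -0.08 0.05;0 0 0 -0.16 0.05;0 0 0 -0.24 0.05;0 0 0 -0.3 0.05;0 0 0 -0.3 0.05' | grep -E "width|force:"
python3 -c "
from h import *
s=arm.observe();print(s['ft_torque'].round(3))"
python3 m.py w5
python3 -m inch '0 0 0 -0.08 0.05;0 0 0 -0.16 0.05;0 0 0 -0.24 0.05;0 0 0 -0.3 0.05;0 0 0 -0.3 0.05' | grep -E "width|force:"
python3 -c "
from h import *
s=arm.observe();print(s['ft_torque'].round(3))"
python3 m.py w6
```

```text
force: [1.5, 2.2, 6.9]
width: 0.61
gripper_force: 40.0
[ 0.415 -0.333  0.007]
9.1 j [ 0.471  0.44   0.023  1.979 -0.069  0.706  1.357] zax [ 0.032  0.023 -0.999] bearing 136.6 grasp [ 0.4463 -0.2834  0.1046]
shift tool [-0.0002 -0.0014 -0.0005]
gate_wheel_center 0.65 [305. 324.] [ 0.4475 -0.2834  0.105 ] ang 29.5
gate_tip 0.73 [172. 277.] [ 0.3972 -0.2644  0.061 ] ang 157.4
force: [0.9, 1.0, 6.9]
width: 0.606
gripper_force: 40.0
[ 0.68  -0.41   0.028]
9.75 j [ 0.531  0.443 -0.057  1.974 -0.016  0.708  1.604] zax [ 0.032  0.023 -0.999] bearing 153.7 grasp [ 0.4463 -0.2835  0.1046]
shift tool [ 0.0003 -0.0012 -0.0005]
gate_wheel_center 0.79 [304. 322.] [ 0.4467 -0.2833  0.105 ] ang 45.5
gate_tip 0.9 [172. 276.] [ 0.3937 -0.2805  0.061 ] ang 175.6
```

View pics/w6.png

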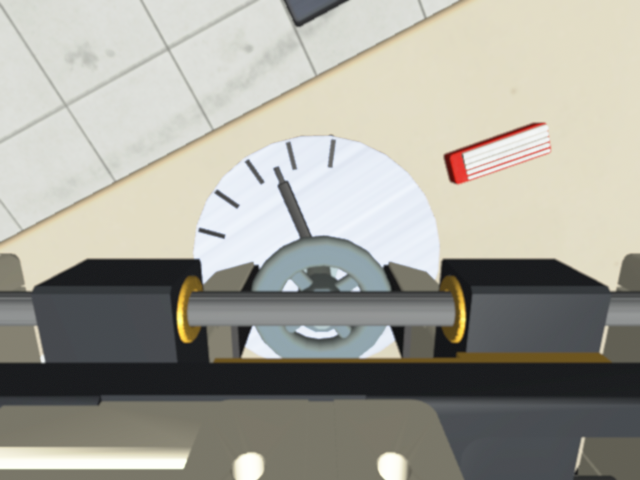

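The pointer at (170,278) sits about midway between the second mark (155,291) and the third (172,255), so it has moved about 29°. It needs about 11° more.

```bash

python3 -m inch '0 0 0 -0.07 0.05;0 0 0 -0.14 0.05;0 0 0 -0.185 0.05;0 0 0 -0.185 0.05' | grep -E "width|force:"
python3 m.py w7
python3 -c "
import cv2;im=cv2.imread('pics/w7.png')[110:270,180:450];cv2.imwrite('pics/w7c.png',cv2.resize(im,None,fx=2.9,fy=2.9,interpolation=2))"
```

```text
force: [0.7, -0.2, 6.5]
width: 0.612
gripper_force: 40.0
10.3 j [ 0.568  0.445 -0.106  1.971  0.016  0.71   1.757] zax [ 0.032  0.023 -0.999] bearing 164.3 grasp [ 0.4462 -0.2835  0.1045]
shift tool [ 0.0004 -0.0011 -0.0005]
gate_wheel_center 0.93 [306. 323.] [ 0.4472 -0.2832  0.105 ] ang 36.0
gate_tip 0.71 [169. 276.] [ 0.393  -0.2896  0.061 ] ang -174.5
```

View pics/w7c.png

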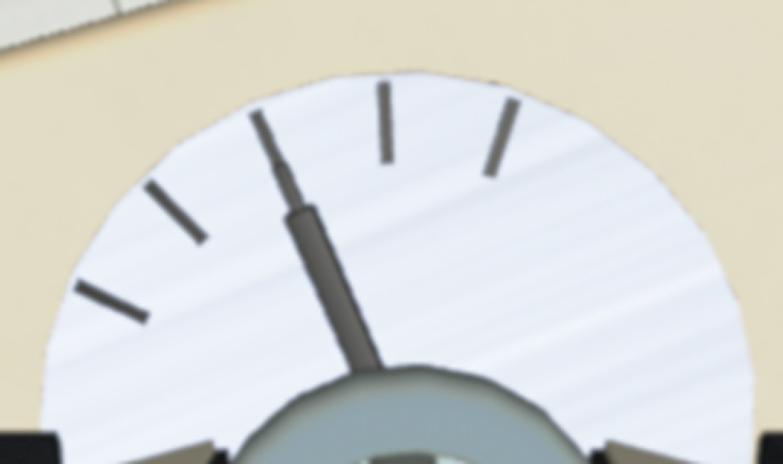

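The pointer lies on the third mark, in line from (205,300) to (110,257) in the crop, so it has moved 40°. I'll release, raise and check.

```bash

python3 -m inch '0 0 0 0 0.0918;0 0 0 0 0.0918;0 0 0 0 0.0918;0 0 0 0 0.0918' | grep -E "width|force:"
python3 -m inch '0 0 -0.03 0 0.0918;0 0 -0.06 0 0.0918;0 0 -0.09 0 0.0918;0 0 -0.09 0 0.0918' | grep -E "pos|width|force:"
python3 m.py w8
python3 -c "
from h import *
im=arm.get_image('top')[190:290,120:380,::-1];a=cv2.resize(im,(780,300),interpolation=2)
b=cv2.resize(cv2.imread('pics/w8.png')[80:300,150:550],(545,300))
cv2.imwrite('pics/fin.png',np.vstack([a,np.pad(b,((0,0),(0,235),(0,0)))]))"
```

```text
force: [-1.1, -0.0, 0.5]
width: 0.91
gripper_force: 0.0
position: [0.439, -0.2897, 0.3566]
force: [-0.2, 0.7, -0.1]
width: 0.999
gripper_force: 0.0
11.25 j [ 0.579  0.323 -0.108  1.878  0.     0.919  1.773] zax [ 0.036  0.02  -0.999] bearing 164.3 grasp [ 0.4448 -0.2866  0.1978]
shift tool [ 0.0026 -0.0005  0.0928]
gate_wheel_center 0.6 [239. 323.] [ 0.4474 -0.283   0.105 ] ang 38.5
gate_tip 0.67 [159. 291.] [ 0.3955 -0.291   0.061 ] ang -172.6
```

View pics/fin.png

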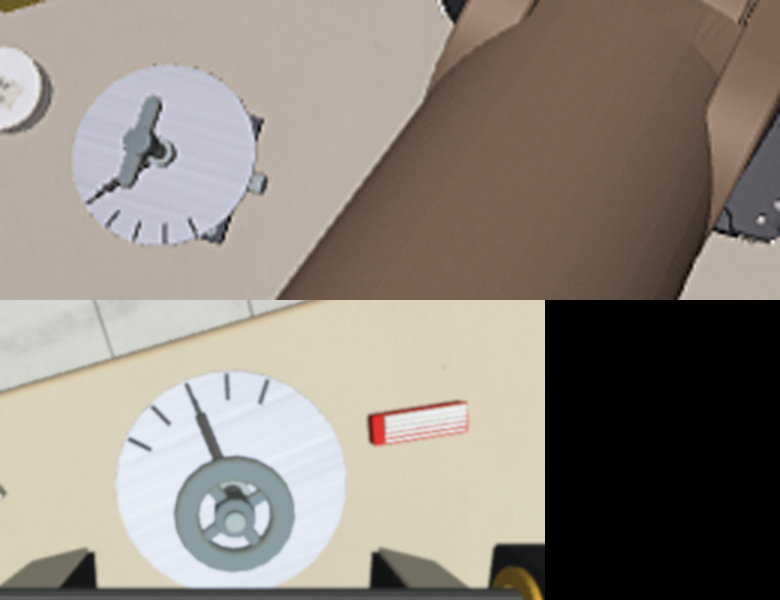

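The grey wheel is free of the gripper and its pointer is on the third mark. The bar valve's pointer is still on its first mark, so I'm handing in.

```bash
python3 -c "
from cell import arm
print(arm.sign_off())"
```

```text
the job is handed in; nothing more can be done
None
```

The handwheel valve is open by two graduations (pointer on the third mark, 40°), the wheel is released, the bar valve is still shut, and it took about 11 s; but an early roll drove joint 7 to its range end (read -2.741 against -2.74) with a wrist force reading of about 167 N, over the 120 N limit, so the attempt may be failed on that.

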